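# Pack the machine-foot set into the caddy and hold the caddy up level

### The job

Get the washing-machine foot set ready to carry: in the caddy's empty round pocket stack the black rubber foot, then the plastic spacer ring, then the steel disc, each set down flat without dropping it and let go, with the caddy standing on the counter. Then take the caddy by its wooden handle bar, lift it straight up about 10 cm clear of the counter with the stack and the bottle still in place, and finish while holding it there, still and level; do not put it down or let go. Leave the other things on the counter where they are.

Things in the scene. Friction and masses are not known exactly. Their poses are not given: they have to be found in the camera images.
- caddy: Loose grey caddy, base tray 120 (its x) by 260 (its y) mm, 6 mm thick, rim 14 mm high, 0.36 kg empty. Origin: centre of its underside, z up. At its -y end the round stacking pocket, at its +y end an octagonal cup holding a small bottle, over the middle a handle bar. Fully loaded it balances under the handle, about 0.8 kg.
- caddy_pocket (a point): Centre of the pocket's floor, (0, -85, 18) mm in the caddy's frame (a plinth 49 mm across). Two curved walls at its +y and -y sides, inner diameter 58 mm, 5 mm thick, reach 46 mm above it, flared lips to 58 mm. It is open to the caddy's +x and -x, 40 mm wide: fingers closing along the caddy's x fit down beside a part and can open there.
- caddy_grip (a point): Centre of the wooden handle bar, at (0, 0, 146) mm in the caddy's frame. The bar runs along the caddy's x, 16 mm wide (y) and 20 mm high; 90 mm are free between its two uprights. Pinch it across the caddy's y.
- caddy_cup (a point): Centre of the floor of the bottle's cup, at (0, 85, 6) mm in the caddy's frame; the cup's wall reaches 34 mm above it.
- bottle: Small white bottle, 52 mm diameter, 95 mm tall, about 200 g, loose in the caddy's cup; stays there. Origin: centre of its underside.
- foot_body: Black rubber foot, a round cup of 50 mm diameter, 24 mm high, flat bottom, open hollow 34 mm wide on top, 60 g. Lies hollow up on the counter. Origin: centre of its underside, z up. Goes in first.
- spacer: Grey plastic spacer ring, outer diameter 50 mm, hole 28 mm, 14 mm high, 25 g, lying flat on the counter. Origin: centre of its underside, z up. Goes in second (underside 24 mm above the pocket's floor).
- top_disc: Plain steel disc, diameter 50 mm, 10 mm thick, no hole, 150 g, lying flat on the counter. Origin: centre of its underside, z up. Goes in last (underside 38 mm above the pocket's floor).
- locknut: Square steel nut, 30 by 30 by 11 mm, lying among the foot parts. Leave it where it is.
- scoop: Clear measuring cup, 64 mm across, 50 mm high. Leave it where it is.
- wrench: Wrench lying flat near the robot. Leave it where it is.
- level: Aluminium spirit level, 180 by 22 by 40 mm, standing on its narrow edge left of the caddy. Leave it where it is.

How it is judged:
By the outcome, as a careful person would: the job done as asked, in the order asked, and still so for the second after the job is handed in, while the arm keeps its last pose, push and grip.
It also fails if it takes over 72 s, if anything falls off the work surface, if the arm or the gripper's body presses on something with over 40 N, if the wrist force passes 120 N, or if a joint passes its speed limit or range.

### The arm

A 6-joint arm with a two-finger parallel gripper is mounted at the origin on the work surface. World frame = base frame: x ahead of the robot, y to its left, z up, the work surface at z = 0. Lengths are in m, angles in rad, forces in N, time in s.
With the tool pointing down it reaches from about 0.4 to 0.825 m from the base axis. Payload 7 kg.
Tool frame: the origin (TCP) lies at the very end of the fingers, on their centre line; the grasp point (between the pads) lies arm.hold_point_z behind it (arm.hold_point_z is the distance from the TCP to the grasp point, in m); z points along the fingers, y is the line along which they close (so a half turn about z gives the same grasp; the last joint's range is limited). The gripper opens to 88 mm and grips with 3 to 60 N. Pads are 19 mm wide; open, the fingers measure 130 mm over their backs; the gripper's body (78 mm by 193 mm) begins 47 mm behind the grasp point.
Start: joints at [-0.934, 0.359, 0.012, 0, -1.224, -0.288], TCP at [0.231, -0.634, 0.227] pointing down, gripper open.
Joint ranges: [-3.07, 3.07], [-1.43, 2.12], [-1.02, 1.25], [-3.03, 1.67], [-3.05, -0], [-3.03, 3.03]. Speed limits (rad/s): [2.39, 2.39, 3.01, 3.14, 3.14, 3.14].

### API

Orientations are given as [roll, pitch, yaw] about the fixed x, y, z axes, in that order (R = Rz(yaw) Ry(pitch) Rx(roll)).
In Python, from station import arm, ticket, grab_frame, camera_params gives the robot as it stands (arm), with the cameras as plain functions and the job (ticket).
- The arm moves only by the tool nudge_tcp, called after ">>>" in YAML: its name, and indented under it one key for each argument. Schema: {"type":"object","properties":{"rows":{"type":"array","items":{"type":"array","items":{"type":"array","items":{"type":"number"},"minItems":5,"maxItems":5},"minItems":1,"maxItems":20},"minItems":1,"maxItems":1},"squeeze":{"type":"number"},"only":{"type":"string"},"quiet":{"type":"boolean"},"lines":{"type":"string"}},"required":["rows"],"additionalProperties":false}. rows is a list that holds a single list of rows (three levels of brackets), with 1 to 20 rows, each of 5 numbers: the finger opening in m, then dx, dy, dz in shares of 1 m (1.0 is 1 m), then a turn about the tool's z in fractions of the full range, 1 being pi rad; each row is the pose to reach, as a shift and turn from the pose commanded when the call began, along the tool's axes at that moment; what a row does not reach only later rows make up. A row lasts 1/12 s, in which the tool goes at most 0.0417 m and 0.125 rad, less where a joint would pass 70% of its speed; a pose out of reach is approached as far as the arm can. The fingers move at their own pace and stop on an object; squeeze is the grip in N (left out, the last holds). Time passes only in rows, so rows that do not move let the fingers close. The tool returns the time, the measured TCP pose, the force, the opening and the grip force at its end. only (a regular expression) keeps the lines of the reply that match it, lines (a string "A,B") keeps lines A to B, and quiet returns only ok. Shift and turn numbers lie between -1 and 1, and a call with a number outside is refused. Input that does not fit is refused with a message, and nothing moves.
- arm.get_state(): the state, without advancing time (a new reading comes with each control period).
- grab_frame(name): name is "side" or "top"; returns the picture (480x640x3 uint8, red, green, blue); there is no depth.
- camera_params(name): a dict with "fx", "fy", "cx", "cy" (pixels), "T" (4x4, takes a point from camera to world coordinates). Camera axes: x right, y down, z forward; pixel columns grow to the right and rows downward; lengths in m; the calibration is good to about 2 mm. A picture is of the moment at which its call begins. camera_params takes no time and is no camera call.
- ticket.job_done(): hands the job in; it is judged then, once.
The state is a dict: "t": time; "q": joint angles; "qd": joint speeds; "joint_efforts": joint torques, N m; "eef_pos": TCP position; "ee_rot": TCP orientation; "force": force on the tool from outside, world axes, zero at the start; "moment": the same for the moment, N m; "width": finger opening in m; "gripper_force": force on a finger pad.
Only numpy, scipy, OpenCV 4.12 (cv2) and the standard library are available. Lean on these libraries where they do the work, as an engineer would, in place of code of your own. Each camera call takes 0.05 s, during which the arm holds its last target. There are 200 camera calls.

## Working session

There is one attempt and no reset: what is moved stays moved. The work goes in short steps, Python scripts to look and compute and a tool call to move; the robot and the scene stay as the last step left them, time stands still between calls to the robot, and variables do not carry over. Pictures are saved under pics/ and viewed, at most 10 in all, crops included, and the job is handed in when it is done.

```bash
ls; mkdir -p pics
```

Run:
```python
from station import arm, ticket, grab_frame, camera_params
import cv2,numpy as np
np.set_printoptions(precision=4,suppress=True)
for n in("side","top"):
    cv2.imwrite(f"pics/{n}0.png",cv2.cvtColor(grab_frame(n),cv2.COLOR_RGB2BGR)); print(n,camera_params(n))
print(arm.get_state(),arm.hold_point_z)
```

```text
pics
station.py
side {'fx': 592.2628436205433, 'fy': 592.2628436205433, 'cx': 317.6528441781931, 'cy': 238.87302327887937, 'T': array([[ 0.7864, -0.3164,  0.5305, -0.0807],
       [-0.6173, -0.4339,  0.6563, -0.6957],
       [ 0.0225, -0.8436, -0.5365,  0.7278],
       [ 0.    ,  0.    ,  0.    ,  1.    ]])}
top {'fx': 565.2779193312468, 'fy': 565.2779193312468, 'cx': 314.2166126448954, 'cy': 233.87199547806023, 'T': array([[ 0.0203, -0.9855,  0.1685,  0.2977],
       [-0.9998, -0.0194,  0.0071,  0.0445],
       [-0.0037, -0.1686, -0.9857,  1.2932],
       [ 0.    ,  0.    ,  0.    ,  1.    ]])}
{'t': 0.1, 'q': array([-0.9339,  0.3593,  0.0112, -0.0003, -1.2241, -0.2881]), 'qd': array([-0.0006, -0.001 ,  0.0015,  0.0018, -0.0025, -0.0005]), 'joint_efforts': array([ -0.002 , -58.4162,  29.3755,   7.0156,   0.0102,  -0.    ]), 'eef_pos': array([ 0.2305, -0.634 ,  0.2257]), 'ee_rot': array([ 3.1402, -0.0001, -2.7929]), 'force': array([-0.8764, -0.821 ,  0.3904]), 'moment': array([-0.0254, -0.0262, -0.0096]), 'gripper_force': 0.0, 'width': 0.08758915368999518} 0.0188
```

View pics/top0.png

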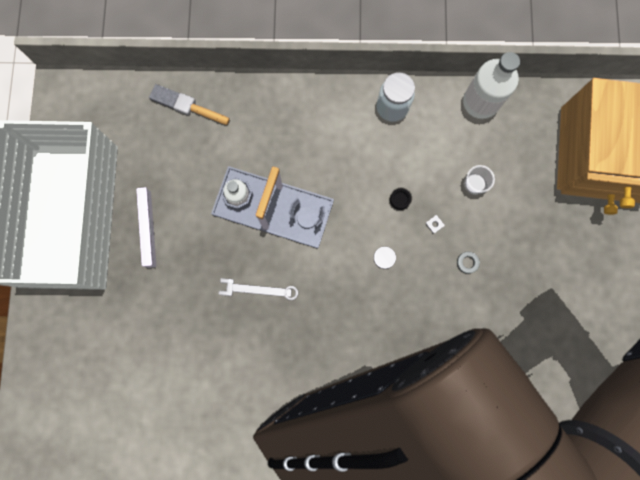

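View pics/side0.png

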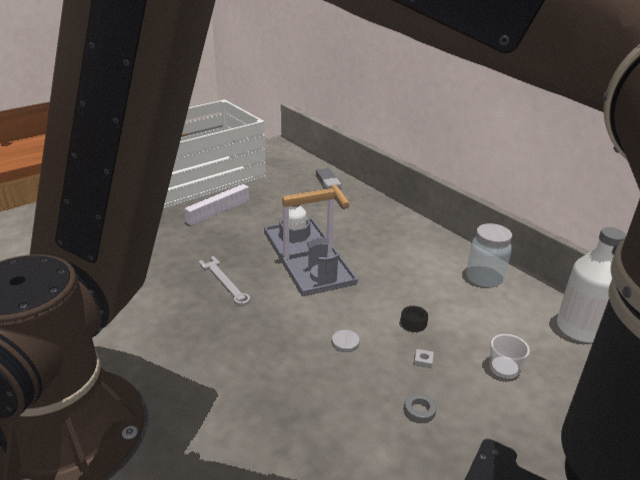

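The top view shows the foot at (400,199), nut (435,224), disc (385,258), ring (468,263) and scoop (480,180). The caddy's corners are near (230,168), (333,200), (318,247) and (213,214), with the pocket around (307,215) and the handle around (268,193). In the side view the foot is at (414,319), the disc at (345,341), the ring at (420,408) and the bar spans about (285,201) to (335,196).

Create h.py:
```python
from station import arm, ticket, grab_frame, camera_params
import cv2,numpy as np
np.set_printoptions(precision=4,suppress=True)
C={n:camera_params(n) for n in("side","top")}
def ray(n,p):
    c=C[n];d=c["T"][:3,:3]@[(p[0]-c["cx"])/c["fx"],(p[1]-c["cy"])/c["fy"],1]
    return c["T"][:3,3],d/np.linalg.norm(d)
def plane(n,p,z):
    o,d=ray(n,p);return o+d*(z-o[2])/d[2]
def tri(a,b):
    (o1,d1),(o2,d2)=ray("top",a),ray("side",b)
    s=np.linalg.lstsq(np.c_[d1,-d2],o2-o1,rcond=None)[0]
    P,Q=o1+s[0]*d1,o2+s[1]*d2;return (P+Q)/2,np.linalg.norm(P-Q)
def proj(n,P):
    c=C[n];q=np.linalg.inv(c["T"])@np.r_[P,1];return q[:2]/q[2]*[c["fx"],c["fy"]]+[c["cx"],c["cy"]]
def blob(mask,box):
    x,y,w,h=box;m=np.zeros(mask.shape,np.uint8);m[y:y+h,x:x+w]=mask[y:y+h,x:x+w]*255
    c=max(cv2.findContours(m,cv2.RETR_EXTERNAL,cv2.CHAIN_APPROX_NONE)[0],key=cv2.contourArea);return c
```

Run:
```python
from h import *
I={n:cv2.imread(f"pics/{n}0.png") for n in C}
V={n:I[n].max(2).astype(int) for n in C}
hsv={n:cv2.cvtColor(I[n],cv2.COLOR_BGR2HSV) for n in C}
box={"foot":((382,182,36,36),(395,300,38,36)),"disc":((368,242,34,34),(325,325,40,32)),"ring":((452,248,34,34),(398,390,44,38)),
"bar":((252,160,32,64),(278,185,60,28))}
for k,(bt,bs) in box.items():
    r=[]
    for n,b in(("top",bt),("side",bs)):
        g=cv2.cvtColor(I[n],cv2.COLOR_BGR2GRAY).astype(int);x,y,w,h=b;med=np.median(g[y:y+h,x:x+w])
        if k=="foot":m=V[n]<50
        elif k=="disc":m=V[n]>(175)
        elif k=="ring":m=(hsv[n][...,0]>85)&(hsv[n][...,0]<130)&(hsv[n][...,1]>18)
        else:m=(hsv[n][...,1]>120)&(hsv[n][...,0]<25)
        c=blob(m,b);r.append(c);R=cv2.minAreaRect(c);print(k,n,cv2.contourArea(c),cv2.boundingRect(c),R)
    a,b=[cv2.minAreaRect(c)[0] if k=="bar" else np.mean([cv2.fitEllipse(c)[0]],0) for c in r]
    print(k,"tri",*tri(a,b),"mid plane",plane("top",a,{"foot":.018,"disc":.008,"ring":.01,"bar":.15}[k]))
m=(hsv["top"][...,0]>105)&(hsv["top"][...,0]<135)&(hsv["top"][...,1]>30)
m=cv2.morphologyEx(m.astype(np.uint8),cv2.MORPH_CLOSE,np.ones((7,7)))
c=blob(m,(200,155,145,105));R=cv2.minAreaRect(c);print("caddy",R)
P=[plane("top",p,.014) for p in cv2.boxPoints(R)];print(np.array(P))
out=np.hstack([cv2.resize(I["top"][150:270,190:500],None,fx=2.5,fy=2.5,interpolation=2)]);cv2.drawContours(out,[((cv2.boxPoints(R)-[190,150])*2.5).astype(int)],0,(0,0,255),1)
o2=cv2.resize(I["side"][180:300,250:370],None,fx=2.4,fy=2.4,interpolation=2);s=np.zeros((588,775,3),np.uint8);s[:300]=out;s[300:,:288]=o2
o3=cv2.resize(I["side"][300:430,320:445],None,fx=2.2,fy=2.2,interpolation=2);s[300:300+o3.shape[0],300:300+o3.shape[1]]=o3
cv2.imwrite("pics/c0.png",s)
```

```text
foot top 314.0 (390, 189, 21, 21) ((399.800048828125, 198.90000915527344), (19.230182647705078, 20.57182502746582), 26.56505012512207)
foot side 507.5 (401, 307, 27, 25) ((414.0, 319.0), (24.0, 26.0), 90.0)
foot tri [ 0.6032 -0.1436  0.01  ] 0.0005309740828152121 mid plane [ 0.6015 -0.1426  0.018 ]
disc top 365.0 (374, 246, 22, 23) ((384.5, 257.0), (22.0, 21.0), 90.0)
disc side 319.0 (332, 331, 27, 17) ((345.0, 339.0), (16.0, 26.0), 90.0)
disc tri [ 0.4664 -0.1076  0.0075] 0.002429169097307988 mid plane [ 0.4674 -0.1082  0.008 ]Traceback (most recent call last):
  File "<stdin>", line 15, in <module>
  File "h.py", line 18, in blob
    c=max(cv2.findContours(m,cv2.RETR_EXTERNAL,cv2.CHAIN_APPROX_NONE)[0],key=cv2.contourArea);return c
ValueError: max() iterable argument is empty
```

Run:
```python
from h import *
I={n:cv2.imread(f"pics/{n}0.png") for n in C}
hsv={n:cv2.cvtColor(I[n],cv2.COLOR_BGR2HSV) for n in C}
print(hsv["top"][263,452:486].tolist()); print(hsv["side"][412,398:442:2].tolist()); print(hsv["top"][215,205:240:3].tolist(), hsv["top"][238,300:325:3].tolist())
out=cv2.resize(I["top"][150:270,190:500],None,fx=2.5,fy=2.5,interpolation=2)
o2=cv2.resize(I["side"][180:300,250:370],None,fx=2.4,fy=2.4,interpolation=2);s=np.zeros((588,775,3),np.uint8);s[:300]=out;s[300:,:288]=o2
o3=cv2.resize(I["side"][300:430,320:445],None,fx=2.2,fy=2.2,interpolation=2);s[300:300+o3.shape[0],300:300+o3.shape[1]]=o3
cv2.imwrite("pics/c0.png",s)
for k,b in {"top":(252,160,32,64),"side":(278,185,60,28)}.items():
    c=blob((hsv[k][...,1]>120)&(hsv[k][...,0]<25),b);print(k,cv2.contourArea(c),cv2.minAreaRect(c),cv2.boxPoints(cv2.minAreaRect(c)).tolist())
```

```text
[[21, 22, 153], [21, 22, 154], [18, 22, 154], [21, 22, 149], [21, 20, 125], [50, 8, 98], [90, 9, 145], [84, 7, 193], [90, 5, 193], [90, 6, 182], [50, 5, 168], [21, 16, 158], [21, 22, 159], [21, 21, 160], [21, 22, 160], [21, 23, 158], [21, 23, 157], [21, 22, 153], [18, 22, 153], [18, 21, 148], [24, 20, 126], [30, 9, 83], [80, 8, 101], [90, 6, 157], [98, 5, 188], [90, 7, 185], [78, 7, 173], [45, 6, 158], [24, 17, 148], [21, 23, 145], [21, 23, 143], [21, 25, 145], [23, 23, 143], [21, 23, 144]]
[[14, 25, 131], [17, 27, 130], [21, 26, 126], [15, 20, 76], [30, 4, 66], [10, 11, 71], [165, 5, 113], [30, 2, 128], [30, 4, 125], [45, 4, 128], [20, 6, 126], [18, 10, 127], [38, 8, 128], [15, 4, 126], [165, 4, 125], [30, 4, 128], [10, 6, 129], [75, 4, 127], [30, 2, 111], [15, 27, 132], [17, 26, 136], [16, 24, 137]]
[[21, 22, 152], [20, 25, 151], [22, 20, 143], [117, 22, 117], [117, 29, 158], [113, 28, 183], [114, 27, 187], [114, 27, 188], [114, 27, 188], [114, 27, 189], [113, 28, 190], [114, 27, 190]] [[113, 26, 197], [114, 26, 198], [115, 24, 198], [116, 26, 197], [113, 26, 198], [116, 26, 199], [114, 25, 201], [126, 8, 156], [21, 22, 163]]
top 293.0 ((267.20001220703125, 192.39999389648438), (6.957010269165039, 51.86135482788086), 18.434947967529297) [[255.6999969482422, 215.89999389648438], [272.10003662109375, 166.69998168945312], [278.70001220703125, 168.89999389648438], [262.29998779296875, 218.10000610351562]]
side 12.5 ((333.4800109863281, 189.36000061035156), (4.800000190734863, 7.200000286102295), 36.869895935058594) [[329.3999938964844, 190.8000030517578], [333.7200012207031, 185.0399932861328], [337.5600280761719, 187.9199981689453], [333.2400207519531, 193.6800079345703]]
```

View pics/c0.png

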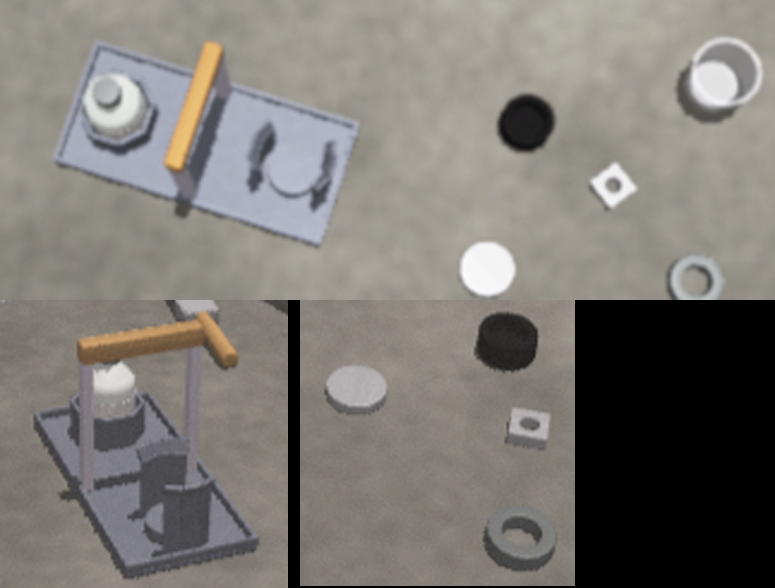

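The crops show the parts unobstructed and the caddy tray fully visible. In the side view the brush handle touches the bar's right end at about (333,193), and the bar's left end is at about (285,202). I'll refine with masks.

Run:
```python
from h import *
I={n:cv2.imread(f"pics/{n}0.png") for n in C}
H={n:cv2.cvtColor(I[n],cv2.COLOR_BGR2HSV).astype(int) for n in C}
ct=blob((H["top"][...,1]<13),(452,248,34,34)); cs=blob(H["side"][...,1]<14,(396,388,46,40))
for c in(ct,cs):print("ring",cv2.contourArea(c),cv2.boundingRect(c),cv2.fitEllipse(c))
a,b=cv2.fitEllipse(ct)[0],cv2.fitEllipse(cs)[0];print(tri(a,b),plane("top",a,.008))
m=(H["top"][...,0]>100)&(H["top"][...,0]<135)&(H["top"][...,1]>15)
m=cv2.morphologyEx(m.astype(np.uint8),cv2.MORPH_OPEN,np.ones((3,3)))
c=blob(m,(200,155,145,105));R=cv2.minAreaRect(c);print("caddy",R,cv2.contourArea(c))
bp=cv2.boxPoints(R);P=np.array([plane("top",p,.010) for p in bp]);print(bp,P,P.mean(0),np.linalg.norm(P-np.roll(P,1,0),axis=1))
for i in range(4):
    d=P[(i+1)%4]-P[i];print(np.degrees(np.arctan2(d[1],d[0])))
hs=H["side"];mb=(hs[...,1]>90)&(hs[...,0]<25)
cb=blob(mb,(278,185,54,28));print("bar side",cv2.minAreaRect(cb),cv2.boundingRect(cb))
ht=H["top"];c2=blob((ht[...,1]>90)&(ht[...,0]<25),(252,160,34,64));print("bar top",cv2.minAreaRect(c2))
T=cv2.boxPoints(cv2.minAreaRect(c2));print([plane("top",p,.156) for p in T])
# lower (robot-side) bar end, top: mean of two low corners ; side: left end
lo=T[np.argsort(-T[:,1])[:2]].mean(0); 
print("bar near end",lo,tri(lo,(285,199)), proj("side",plane("top",lo,.156)),proj("side",plane("top",lo,.146)))
```

```text
ring 378.5 (457, 251, 23, 23) ((467.9207458496094, 262.10089111328125), (21.779733657836914, 22.24402618408203), 105.40918731689453)
ring 694.5 (404, 393, 33, 30) ((419.9672546386719, 407.4397277832031), (27.8883113861084, 31.903362274169922), 114.7747573852539)
(array([ 0.4582, -0.2984,  0.0066]), np.float64(0.002123522077506233)) [ 0.4589 -0.2987  0.008 ]
caddy ((272.093994140625, 206.70095825195312), (112.08063507080078, 51.433895111083984), 17.447187423706055) 4404.0
[[210.9212 214.4324]
 [226.3425 165.3648]
 [333.2667 198.9695]
 [317.8455 248.0372]] [[0.5581 0.2941 0.01  ]
 [0.6765 0.2638 0.01  ]
 [0.6003 0.011  0.01  ]
 [0.4843 0.0447 0.01  ]] [0.5798 0.1534 0.01  ] [0.26   0.1223 0.264  0.1208]
-14.33900717049176
-106.77477574851413
163.8244985335196
73.51688617165773
bar side ((306.9734191894531, 197.26171875), (10.870004653930664, 50.49201583862305), 80.27242279052734) (282, 188, 50, 19)
bar top ((267.1500244140625, 192.04998779296875), (7.905693531036377, 53.12626266479492), 18.43494987487793)
[array([0.5269, 0.175 , 0.156 ]), array([0.6347, 0.144 , 0.156 ]), array([0.6296, 0.1282, 0.156 ]), array([0.522 , 0.1594, 0.156 ])]
bar near end [258.75 217.25] (array([0.5268, 0.1668, 0.1516]), np.float64(0.003318009806430381)) [283.1256 197.4546] [283.6645 201.3179]
```

The manual's scale: turns go in shares of pi rad. Converting my numbers, -0.939 rad is -0.2989.

>>> nudge_tcp:
  rows:
    - [[0.088, -0.517, 0.334, 0.085, -0.2989], [0.088, -0.517, 0.334, 0.085, -0.2989], [0.088, -0.517, 0.334, 0.085, -0.2989], [0.088, -0.517, 0.334, 0.085, -0.2989], [0.088, -0.517, 0.334, 0.085, -0.2989], [0.088, -0.517, 0.334, 0.085, -0.2989], [0.088, -0.517, 0.334, 0.085, -0.2989], [0.088, -0.517, 0.334, 0.085, -0.2989], [0.088, -0.517, 0.334, 0.085, -0.2989], [0.088, -0.517, 0.334, 0.085, -0.2989], [0.088, -0.517, 0.334, 0.085, -0.2989], [0.088, -0.517, 0.334, 0.085, -0.2989], [0.088, -0.517, 0.334, 0.085, -0.2989], [0.088, -0.517, 0.334, 0.085, -0.2989], [0.088, -0.517, 0.334, 0.085, -0.2989], [0.088, -0.517, 0.334, 0.085, -0.2989], [0.088, -0.517, 0.334, 0.085, -0.2989], [0.088, -0.517, 0.334, 0.085, -0.2989], [0.088, -0.517, 0.334, 0.085, -0.2989], [0.088, -0.517, 0.334, 0.085, -0.2989]]
  squeeze: 20

```text
t: 1.77
eef_pos: [0.6018, -0.1448, 0.1418]
ee_rot: [-3.141, 0.0, -1.855]
force: [0.1, 1.2, -0.2]
width: 0.0873
gripper_force: 0.0
```

Run:
```python
from h import *
import numpy as np
p=(0.580,0.153);y=np.radians(-16.2);
R=np.array([[np.cos(y),-np.sin(y)],[np.sin(y),np.cos(y)]])
q=R@[0,-.085]+p;print("pocket",q,"plinth px pred",proj("top",[*q,.018]),proj("side",[*q,.018]))
print("plinth seen at (307.6,216.8)->",plane("top",(307.6,216.8),.018))
# lip: arc ends/tops predicted in both views for overlay
I={n:cv2.imread(f"pics/{n}0.png") for n in C}
out=[]
for n,b in(("top",(280,180,65,75)),("side",(290,225,75,75))):
    k=6;x,yy,w,h=b;o=cv2.resize(I[n][yy:yy+h,x:x+w],None,fx=k,fy=k,interpolation=2)
    def dot(P,col):
        u=(proj(n,P)-[x,yy]+.5)*k;cv2.circle(o,tuple(u.astype(int)),2,col,-1)
    for t in np.radians(range(0,360,12)):
        dot([*(R@[.0245*np.cos(t),-.085+.0245*np.sin(t)]+p),.018],(0,0,255))
    for s in(1,-1):
        for t in np.radians(range(45,136,10)):dot([*(R@[.034*np.cos(t),-.085+s*.034*np.sin(t)]+p),.076],(0,255,0))
    for u in np.linspace(-.06,.06,8):dot([*(R@[u,-.13]+p),.014],(255,0,0))
    for u in np.linspace(-.13,-.05,8):dot([*(R@[.06,u]+p),.014],(255,0,0));dot([*(R@[-.06,u]+p),.014],(255,0,0))
    out.append(o[:450])
cv2.imwrite("pics/c1.png",np.hstack([out[0][:,:390],out[1][:,:400]]))
```

```text
pocket [0.5563 0.0714] plinth px pred [306.8705 216.3422] [323.1904 270.0811]
plinth seen at (307.6,216.8)-> [0.5552 0.0697 0.018 ]
```

View pics/c1.png

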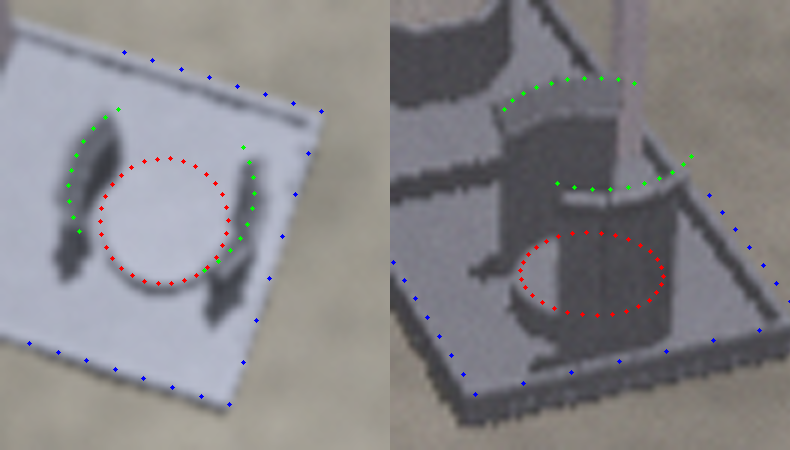

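The overlay (red plinth, green lips, blue rim) fits to about 1–2 mm. The lip and plinth heights agree in both views. The plinth seen from the top camera gives a pocket centre of (0.5552, 0.0697). Descending on the foot.

>>> nudge_tcp:
  rows:
    - [[0.088, 0, 0, 0.04, 0], [0.088, 0, 0, 0.08, 0], [0.088, 0, 0, 0.11, 0], [0.088, 0, 0, 0.128, 0], [0.088, 0, 0, 0.136, 0], [0.088, 0, 0, 0.138, 0], [0.088, 0, 0, 0.138, 0], [0.047, 0, 0, 0.138, 0], [0.047, 0, 0, 0.138, 0], [0.047, 0, 0, 0.138, 0], [0.047, 0, 0, 0.138, 0], [0.047, 0, 0, 0.138, 0], [0.047, 0, 0, 0.138, 0], [0.047, 0, 0, 0.138, 0], [0.047, 0, 0, 0.138, 0], [0.047, 0, 0, 0.138, 0]]
  squeeze: 20

```text
t: 3.1
eef_pos: [0.6024, -0.1437, 0.0038]
ee_rot: [-3.142, -0.0, -1.854]
force: [-1.9, 0.8, 4.2]
width: 0.0495
gripper_force: 20.0
```

>>> nudge_tcp:
  rows:
    - [[0.047, 0, 0, -0.02, 0], [0.047, 0, 0, -0.05, 0], [0.047, 0, 0, -0.085, 0], [0.047, -0.02, 0.011, -0.116, 0], [0.047, -0.05, 0.027, -0.116, 0], [0.047, -0.085, 0.046, -0.116, 0], [0.047, -0.12, 0.066, -0.116, 0], [0.047, -0.15, 0.082, -0.116, 0], [0.047, -0.175, 0.096, -0.116, 0], [0.047, -0.187, 0.102, -0.116, 0], [0.047, -0.192, 0.105, -0.116, 0], [0.047, -0.192, 0.105, -0.116, 0], [0.047, -0.192, 0.105, -0.116, 0], [0.047, -0.192, 0.105, -0.116, 0]]
  squeeze: 20

```text
t: 4.27
eef_pos: [0.5553, 0.0689, 0.1194]
ee_rot: [3.141, -0.0, -1.855]
force: [0.1, 0.1, -1.2]
width: 0.0494
gripper_force: 20.0
```

Run:
```python
from h import *
I={n:cv2.cvtColor(grab_frame(n),cv2.COLOR_RGB2BGR) for n in C}
for n in C: cv2.imwrite(f"pics/{n}1.png",I[n])
a=cv2.resize(I["top"][140:260,240:370],None,fx=3,fy=3);b=cv2.resize(I["side"][170:310,260:390],None,fx=3,fy=3)
o=np.zeros((420,780,3),np.uint8);o[:360,:390]=a;o[:,390:]=b;cv2.imwrite("pics/c2.png",o)
```

```text
(no output)
```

View pics/c2.png

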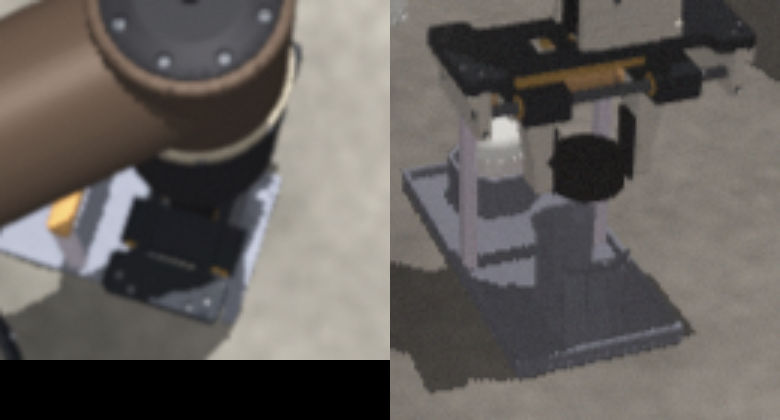

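Top of c2: the gripper body covers the pocket. The side view shows the foot held level, centred near side pixel (326,226), above the pocket. I'll check its alignment in side-camera terms.

Run:
```python
from h import *
I=cv2.imread("pics/side1.png");m=(I.max(2)<45)
x,y,w,h=306,212,40,30
c=blob(m,(312,212,26,30));print(cv2.boundingRect(c),cv2.minAreaRect(c))
P=[.5553,.0689,.1274]
print("pred",proj("side",P),plane("side",cv2.minAreaRect(c)[0],.1274))
# predicted silhouette bounds of foot
pts=np.array([proj("side",[P[0]+.025*np.cos(t),P[1]+.025*np.sin(t),z]) for t in np.linspace(0,6.28,60) for z in(.1154,.1394)])
print(pts.min(0),pts.max(0))
I0=cv2.imread("pics/side0.png");c=blob(I0.max(2)<50,(395,300,38,36));
for xy in((.602,-.143),(.6024,-.1437)):
    pts=np.array([proj("side",[xy[0]+.025*np.cos(t),xy[1]+.025*np.sin(t),z]) for t in np.linspace(0,6.28,60) for z in(0,.024)]);print("table foot",pts.min(0),pts.max(0),cv2.boundingRect(c))
```

```text
(313, 212, 25, 26) ((325.6311340332031, 224.94264221191406), (23.72036361694336, 24.987863540649414), 84.80557250976562)
pred [325.1202 225.3563] [0.5571 0.0695 0.1274]
[312.2719 213.6651] [338.1003 237.3414]
table foot [399.5241 304.4825] [427.8177 331.7214] (401, 307, 27, 25)
table foot [399.9379 304.5904] [428.2451 331.8383] (401, 307, 27, 25)
```

>>> nudge_tcp:
  rows:
    - [[0.047, -0.0005, 0.001, 0.01, 0], [0.047, -0.0005, 0.001, 0.03, 0], [0.047, -0.0005, 0.001, 0.05, 0], [0.047, -0.0005, 0.001, 0.065, 0], [0.047, -0.0005, 0.001, 0.078, 0], [0.047, -0.0005, 0.001, 0.087, 0], [0.047, -0.0005, 0.001, 0.093, 0], [0.047, -0.0005, 0.001, 0.096, 0], [0.047, -0.0005, 0.001, 0.096, 0], [0.047, -0.0005, 0.001, 0.096, 0], [0.047, -0.0005, 0.001, 0.096, 0]]

```text
t: 5.28
eef_pos: [0.5549, 0.0709, 0.0243]
ee_rot: [-3.141, 0.001, -1.854]
force: [0.0, 0.1, -0.6]
width: 0.0494
gripper_force: 20.0
```

>>> nudge_tcp:
  rows:
    - [[0.047, 0.001, 0, 0.001, 0], [0.047, 0.001, 0, 0.0015, 0], [0.047, 0.001, 0, 0.002, 0], [0.047, 0.001, 0, 0.0025, 0], [0.047, 0.001, 0, 0.0025, 0], [0.047, 0.001, 0, 0.0025, 0], [0.047, 0.001, 0, 0.0025, 0]]

```text
t: 5.87
eef_pos: [0.5542, 0.0698, 0.0218]
ee_rot: [-3.141, 0.0, -1.854]
force: [-1.8, -0.1, 5.8]
width: 0.0493
gripper_force: 20.0
```

>>> nudge_tcp:
  rows:
    - [[0.054, 0, 0, 0, 0], [0.064, 0, 0, 0, 0], [0.064, 0, 0, 0, 0], [0.064, 0, 0, 0, 0], [0.064, 0, 0, 0, 0], [0.064, 0, 0, -0.01, 0], [0.064, 0, 0, -0.03, 0], [0.064, 0, 0, -0.06, 0], [0.064, 0, 0, -0.09, 0], [0.088, 0.02, -0.001, -0.108, 0], [0.088, 0.06, -0.002, -0.108, 0], [0.088, 0.1, -0.003, -0.108, 0], [0.088, 0.14, -0.004, -0.108, 0], [0.088, 0.18, -0.005, -0.108, 0], [0.088, 0.22, -0.006, -0.108, 0], [0.088, 0.26, -0.008, -0.108, 0], [0.088, 0.3, -0.009, -0.1, 0], [0.088, 0.34, -0.01, -0.08, 0], [0.088, 0.37, -0.011, -0.05, 0], [0.088, 0.38, -0.011, -0.03, 0]]

```text
t: 7.53
eef_pos: [0.4575, -0.3012, 0.0508]
ee_rot: [-3.14, -0.0, -1.856]
force: [0.9, -0.3, 0.0]
width: 0.0876
gripper_force: 0.0
```

Run:
```python
from h import *
I=cv2.cvtColor(grab_frame("top"),cv2.COLOR_RGB2BGR);J=cv2.cvtColor(grab_frame("side"),cv2.COLOR_RGB2BGR)
cv2.imwrite("pics/top2.png",I);cv2.imwrite("pics/side2.png",J)
a=cv2.resize(I[150:260,200:345],None,fx=3,fy=3);b=cv2.resize(J[200:310,260:380],None,fx=3,fy=3)
cv2.imwrite("pics/c3.png",np.hstack([a,b]))
c=blob(I.max(2)<60,(293,203,30,28));print(cv2.fitEllipse(c),plane("top",cv2.fitEllipse(c)[0],.042),cv2.boundingRect(c))
```

```text
((307.4713439941406, 215.82943725585938), (19.677942276000977, 20.758602142333984), 10.277302742004395) [0.5526 0.0695 0.042 ] (298, 206, 21, 21)
```

View pics/c3.png

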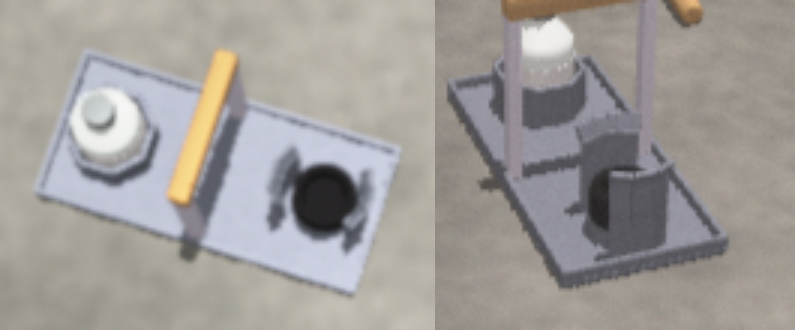

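The foot sits flat in the pocket, with its centre at top pixel (307.5,215.8), and the caddy and bottle are undisturbed. Next is the ring.

>>> nudge_tcp:
  rows:
    - [[0.088, 0, 0, 0.015, 0], [0.088, 0, 0, 0.03, 0], [0.088, 0, 0, 0.041, 0], [0.088, 0, 0, 0.046, 0], [0.088, 0, 0, 0.048, 0], [0.088, 0, 0, 0.048, 0], [0.088, 0, 0, 0.048, 0]]

```text
t: 8.22
eef_pos: [0.4593, -0.2982, 0.0041]
ee_rot: [-3.14, -0.0, -1.853]
force: [0.6, 0.8, 0.7]
width: 0.0879
gripper_force: 0.0
```

>>> nudge_tcp:
  rows:
    - [[0.047, 0, 0, 0, 0], [0.047, 0, 0, 0, 0], [0.047, 0, 0, 0, 0], [0.047, 0, 0, 0, 0], [0.047, 0, 0, 0, 0], [0.047, 0, 0, 0, 0], [0.047, 0, 0, 0, 0], [0.047, 0, 0, 0, 0], [0.047, 0, 0, 0, 0]]
  squeeze: 15

```text
t: 8.97
eef_pos: [0.4585, -0.2983, 0.0031]
ee_rot: [3.141, -0.0, -1.854]
force: [-1.4, -0.4, 1.6]
width: 0.05
gripper_force: 15.0
```

>>> nudge_tcp:
  rows:
    - [[0.047, 0, 0, -0.02, 0], [0.047, 0, 0, -0.05, 0], [0.047, -0.02, 0.001, -0.085, 0], [0.047, -0.06, 0.002, -0.11, 0], [0.047, -0.1, 0.003, -0.121, 0], [0.047, -0.14, 0.004, -0.121, 0], [0.047, -0.18, 0.006, -0.121, 0], [0.047, -0.22, 0.007, -0.121, 0], [0.047, -0.26, 0.008, -0.121, 0], [0.047, -0.3, 0.009, -0.121, 0], [0.047, -0.335, 0.01, -0.121, 0], [0.047, -0.36, 0.011, -0.121, 0], [0.047, -0.374, 0.012, -0.121, 0], [0.047, -0.38, 0.012, -0.121, 0], [0.047, -0.38, 0.012, -0.121, 0], [0.047, -0.38, 0.012, -0.121, 0], [0.047, -0.38, 0.012, -0.121, 0]]

```text
t: 10.38
eef_pos: [0.5527, 0.0688, 0.124]
ee_rot: [3.141, -0.0, -1.855]
force: [-0.8, -0.1, -0.0]
width: 0.0498
gripper_force: 15.0
```

>>> nudge_tcp:
  rows:
    - [[0.047, 0, -0.001, 0.015, 0], [0.047, 0, -0.001, 0.035, 0], [0.047, 0, -0.001, 0.052, 0], [0.047, 0, -0.001, 0.065, 0], [0.047, 0, -0.001, 0.072, 0], [0.047, 0, -0.001, 0.076, 0], [0.047, 0, -0.001, 0.076, 0], [0.047, 0, -0.001, 0.076, 0], [0.047, 0, -0.001, 0.076, 0]]

```text
t: 11.13
eef_pos: [0.5546, 0.0697, 0.0489]
ee_rot: [-3.141, 0.001, -1.854]
force: [-0.4, 0.1, 0.0]
width: 0.0496
gripper_force: 15.0
```

>>> nudge_tcp:
  rows:
    - [[0.047, 0, 0, 0.001, 0], [0.047, 0, 0, 0.002, 0], [0.047, 0, 0, 0.003, 0], [0.047, 0, 0, 0.0035, 0], [0.047, 0, 0, 0.0038, 0], [0.047, 0, 0, 0.0038, 0], [0.047, 0, 0, 0.0038, 0]]

```text
t: 11.72
eef_pos: [0.5542, 0.0699, 0.045]
ee_rot: [-3.141, 0.0, -1.853]
force: [-2.0, 0.2, 6.6]
width: 0.0502
gripper_force: 15.0
```

>>> nudge_tcp:
  rows:
    - [[0.054, 0, 0, 0, 0], [0.064, 0, 0, 0, 0], [0.064, 0, 0, 0, 0], [0.064, 0, 0, 0, 0], [0.064, 0, 0, 0, 0], [0.064, 0, 0, -0.01, 0], [0.064, 0, 0, -0.03, 0], [0.064, 0, 0, -0.06, 0], [0.088, 0.02, 0.003, -0.08, 0], [0.088, 0.05, 0.009, -0.08, 0], [0.088, 0.09, 0.016, -0.08, 0], [0.088, 0.13, 0.023, -0.075, 0], [0.088, 0.165, 0.029, -0.055, 0], [0.088, 0.188, 0.033, -0.03, 0], [0.088, 0.195, 0.034, -0.005, 0], [0.088, 0.195, 0.034, 0.015, 0], [0.088, 0.195, 0.034, 0.03, 0], [0.088, 0.195, 0.034, 0.038, 0], [0.088, 0.195, 0.034, 0.041, 0], [0.088, 0.195, 0.034, 0.041, 0]]

```text
t: 13.38
eef_pos: [0.4671, -0.108, 0.0032]
ee_rot: [3.141, -0.0, -1.853]
force: [-0.4, 0.3, -1.0]
width: 0.0875
gripper_force: 0.0
```

Run:
```python
from h import *
I=cv2.cvtColor(grab_frame("top"),cv2.COLOR_RGB2BGR);J=cv2.cvtColor(grab_frame("side"),cv2.COLOR_RGB2BGR)
cv2.imwrite("pics/top3.png",I)
a=cv2.resize(I[150:270,200:400],None,fx=2,fy=2);b=cv2.resize(J[190:350,260:420],None,fx=2.4,fy=2.4)
o=np.zeros((384,784,3),np.uint8);o[:240,:400]=a;o[:,400:]=b
cv2.imwrite("pics/c4.png",o)
```

```text
(no output)
```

View pics/c4.png

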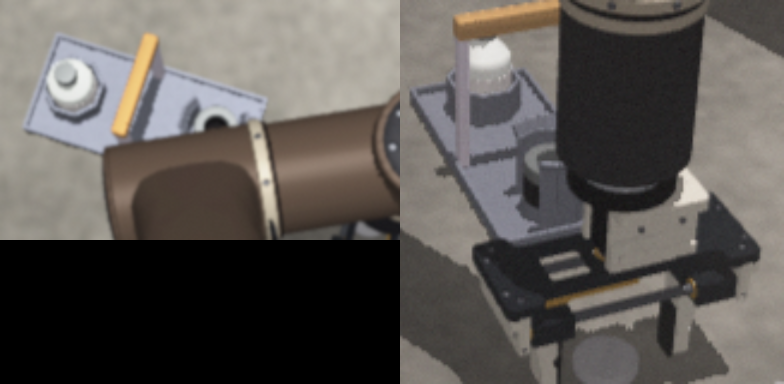

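The ring is seated on the foot in the pocket (around (215,120) in the left part of the crop), and the disc lies between the open fingers. Closing.

>>> nudge_tcp:
  rows:
    - [[0.047, 0, 0, 0, 0], [0.047, 0, 0, 0, 0], [0.047, 0, 0, 0, 0], [0.047, 0, 0, 0, 0], [0.047, 0, 0, 0, 0], [0.047, 0, 0, 0, 0], [0.047, 0, 0, 0, 0], [0.047, 0, 0, 0, 0], [0.047, 0, 0, 0, 0]]
  squeeze: 30

```text
t: 14.23
eef_pos: [0.4664, -0.1081, 0.0033]
ee_rot: [3.141, -0.0, -1.854]
force: [-3.4, 1.0, 4.6]
width: 0.0488
gripper_force: 30.0
```

>>> nudge_tcp:
  rows:
    - [[0.047, 0, 0, -0.015, 0], [0.047, 0, 0, -0.04, 0], [0.047, 0, 0, -0.075, 0], [0.047, -0.01, -0.002, -0.105, 0], [0.047, -0.04, -0.007, -0.122, 0], [0.047, -0.08, -0.014, -0.122, 0], [0.047, -0.115, -0.02, -0.122, 0], [0.047, -0.15, -0.026, -0.122, 0], [0.047, -0.175, -0.03, -0.122, 0], [0.047, -0.19, -0.033, -0.122, 0], [0.047, -0.195, -0.034, -0.122, 0], [0.047, -0.195, -0.034, -0.122, 0], [0.047, -0.195, -0.034, -0.122, 0], [0.047, -0.195, -0.034, -0.122, 0]]

```text
t: 15.4
eef_pos: [0.5534, 0.0687, 0.125]
ee_rot: [3.141, -0.0, -1.855]
force: [0.1, 0.0, -1.8]
width: 0.0487
gripper_force: 30.0
```

>>> nudge_tcp:
  rows:
    - [[0.047, 0, 0, 0.015, 0], [0.047, 0, 0, 0.032, 0], [0.047, 0, 0, 0.046, 0], [0.047, 0, 0, 0.055, 0], [0.047, 0, 0, 0.06, 0], [0.047, 0, 0, 0.062, 0], [0.047, 0, 0, 0.062, 0], [0.047, 0, 0, 0.062, 0]]

```text
t: 16.07
eef_pos: [0.5545, 0.0697, 0.0639]
ee_rot: [-3.141, 0.001, -1.854]
force: [-0.1, 0.0, -0.7]
width: 0.0488
gripper_force: 30.0
```

>>> nudge_tcp:
  rows:
    - [[0.047, 0, 0, 0.001, 0], [0.047, 0, 0, 0.002, 0], [0.047, 0, 0, 0.003, 0], [0.047, 0, 0, 0.004, 0], [0.047, 0, 0, 0.0045, 0], [0.047, 0, 0, 0.0045, 0], [0.047, 0, 0, 0.0045, 0]]

```text
t: 16.65
eef_pos: [0.5542, 0.0698, 0.0592]
ee_rot: [-3.141, 0.0, -1.854]
force: [-1.8, 0.7, 5.5]
width: 0.0486
gripper_force: 30.0
```

Scaled: -0.12 rad is -0.0382.

>>> nudge_tcp:
  rows:
    - [[0.054, 0, 0, 0, 0], [0.064, 0, 0, 0, 0], [0.064, 0, 0, 0, 0], [0.064, 0, 0, 0, 0], [0.064, 0, 0, 0, 0], [0.064, 0, 0, -0.01, 0], [0.064, 0, 0, -0.03, 0], [0.064, 0, 0, -0.06, 0], [0.088, 0.02, 0, -0.1, -0.0382], [0.088, 0.06, 0, -0.13, -0.0764], [0.088, 0.1, 0, -0.16, -0.1146], [0.088, 0.14, 0, -0.16, -0.1528], [0.088, 0.18, 0, -0.16, -0.191], [0.088, 0.21, 0, -0.16, -0.2292], [0.088, 0.22, 0, -0.16, -0.2674], [0.088, 0.22, 0, -0.16, -0.3056], [0.088, 0.22, 0, -0.16, -0.3438], [0.088, 0.22, 0, -0.16, -0.382], [0.088, 0.22, 0, -0.16, -0.4202], [0.088, 0.22, 0, -0.16, -0.4584]]

```text
t: 18.32
eef_pos: [0.4925, -0.1417, 0.2196]
ee_rot: [-3.141, -0.001, -0.408]
force: [-0.1, 0.2, 1.0]
width: 0.0877
gripper_force: 0.0
```

Run:
```python
from h import *
I=cv2.cvtColor(grab_frame("top"),cv2.COLOR_RGB2BGR);J=cv2.cvtColor(grab_frame("side"),cv2.COLOR_RGB2BGR)
cv2.imwrite("pics/top4.png",I);cv2.imwrite("pics/side4.png",J)
a=cv2.resize(I[150:260,200:345],None,fx=3,fy=3);b=cv2.resize(J[180:310,260:380],None,fx=2.9,fy=2.9)
o=np.zeros((377,783,3),np.uint8);o[:330,:435]=a;o[:,435:]=b;cv2.imwrite("pics/c5.png",o)
H=cv2.cvtColor(I,cv2.COLOR_BGR2HSV).astype(int)
c=blob((H[...,1]>90)&(H[...,0]<25),(245,155,40,70));R=cv2.minAreaRect(c);print(R)
P=np.array([plane("top",p,.156) for p in cv2.boxPoints(R)]);print(P,P.mean(0))
m=(H[...,0]>100)&(H[...,0]<135)&(H[...,1]>15);m=cv2.morphologyEx(m.astype(np.uint8),cv2.MORPH_OPEN,np.ones((3,3)))
R=cv2.minAreaRect(blob(m,(200,155,145,105)));P=np.array([plane("top",p,.01) for p in cv2.boxPoints(R)]);print(R,P.mean(0))
for i in range(4):
    d=P[(i+1)%4]-P[i];print(np.degrees(np.arctan2(d[1],d[0])))
# bar from side camera (visible long face): near end/centre height
h=cv2.cvtColor(J,cv2.COLOR_BGR2HSV).astype(int);cb=blob((h[...,1]>90)&(h[...,0]<25),(278,185,60,28));print(cv2.boundingRect(cb),[proj("side",[.5783-s*.96*.06,.1517+s*.279*.06,z]) for s in(1,-1) for z in(.136,.156)])
```

```text
((259.5, 210.0), (16.0, 7.0), 90.0)
[[0.5564 0.174  0.156 ]
 [0.5567 0.1596 0.156 ]
 [0.5231 0.1584 0.156 ]
 [0.5228 0.1727 0.156 ]] [0.5397 0.1662 0.156 ]
((245.05909729003906, 198.31427001953125), (55.31300735473633, 50.72163772583008), 17.650121688842773) [0.5984 0.2165 0.01  ]
-14.541936163388849
-106.97804647753463
164.54792156376408
73.3124877842598
(282, 185, 56, 22) [array([281.3309, 206.3982]), array([281.2277, 197.7298]), array([335.4975, 196.9731]), array([335.8693, 188.4979])]
```

View pics/c5.png

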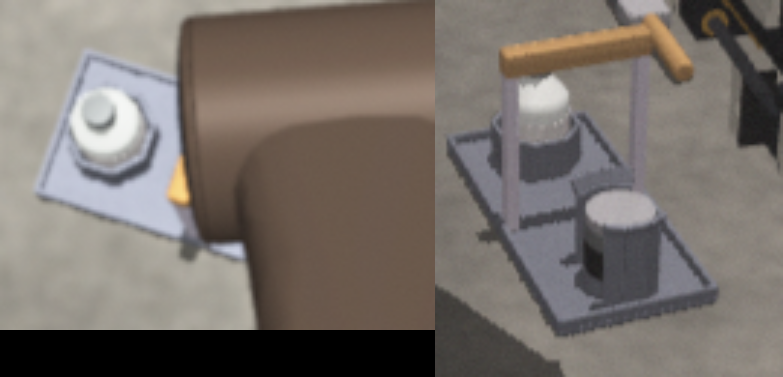

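The stack is complete and the disc lies flat on top, near (620,207) in the right part of the crop. The caddy is unmoved and the bar height of 0.136–0.156 is confirmed from the side view. Now the handle.

Scaled: -0.131 rad is -0.0417.

>>> nudge_tcp:
  rows:
    - [[0.05, -0.003, -0.025, 0, -0.0318], [0.05, -0.008, -0.06, 0, -0.0417], [0.05, -0.013, -0.1, 0, -0.0417], [0.05, -0.018, -0.14, 0, -0.0417], [0.05, -0.024, -0.18, 0, -0.0417], [0.05, -0.029, -0.22, 0, -0.0417], [0.05, -0.034, -0.26, 0, -0.0417], [0.05, -0.038, -0.29, 0, -0.0417], [0.05, -0.04, -0.303, 0, -0.0417], [0.05, -0.04, -0.303, 0, -0.0417], [0.05, -0.04, -0.303, 0, -0.0417], [0.05, -0.04, -0.303, 0, -0.0417]]

```text
t: 19.42
eef_pos: [0.5775, 0.1512, 0.2189]
ee_rot: [3.141, 0.0, -0.285]
force: [0.1, -0.9, 0.4]
width: 0.0499
gripper_force: 0.0
```

>>> nudge_tcp:
  rows:
    - [[0.05, 0, 0, 0.015, 0], [0.05, 0, 0, 0.04, 0], [0.05, 0, 0, 0.06, 0], [0.05, 0, 0, 0.077, 0], [0.05, 0, 0, 0.087, 0], [0.05, 0, 0, 0.091, 0], [0.05, 0, 0, 0.092, 0], [0.05, 0, 0, 0.092, 0], [0.04, 0, 0, 0.092, 0], [0.032, 0, 0, 0.092, 0], [0.026, 0, 0, 0.092, 0], [0.022, 0, 0, 0.092, 0], [0.019, 0, 0, 0.092, 0], [0.017, 0, 0, 0.092, 0], [0.014, 0, 0, 0.092, 0], [0.012, 0, 0, 0.092, 0], [0.012, 0, 0, 0.092, 0], [0.012, 0, 0, 0.092, 0]]
  squeeze: 20

```text
t: 20.92
eef_pos: [0.5782, 0.1527, 0.127]
ee_rot: [-3.14, -0.001, -0.283]
force: [0.7, 5.0, 0.8]
width: 0.0157
gripper_force: 20.0
```

>>> nudge_tcp:
  rows:
    - [[0.012, 0, 0, 0, 0], [0.012, 0, 0, 0, 0], [0.012, 0, 0, 0, 0], [0.012, 0, 0, 0, 0]]
  squeeze: 55

```text
t: 21.25
eef_pos: [0.5782, 0.1527, 0.127]
ee_rot: [-3.141, -0.001, -0.283]
force: [0.4, 6.1, 0.3]
width: 0.0155
gripper_force: 55.0
```

>>> nudge_tcp:
  rows:
    - [[0.012, 0, -0.001, 0, 0], [0.012, 0, -0.001, -0.001, 0], [0.012, 0, -0.001, -0.002, 0], [0.012, 0, -0.001, -0.004, 0], [0.012, 0, -0.001, -0.006, 0], [0.012, 0, -0.001, -0.009, 0], [0.012, 0, -0.001, -0.012, 0], [0.012, 0, -0.001, -0.015, 0], [0.012, 0, -0.001, -0.017, 0], [0.012, 0, -0.001, -0.018, 0], [0.012, 0, -0.001, -0.018, 0], [0.012, 0, -0.001, -0.018, 0]]

```text
t: 22.25
eef_pos: [0.5781, 0.1529, 0.1448]
ee_rot: [-3.142, 0.0, -0.283]
force: [0.3, 0.6, -8.2]
width: 0.0159
gripper_force: 55.0
```

```bash
python3 -c "
from h import *
s=arm.get_state();print(s['force'],s['moment'],s['eef_pos'])"
```

```text
[ 0.3052  0.5659 -8.2355] [-0.0711  0.149  -0.0221] [0.5781 0.1529 0.1448]
```

>>> nudge_tcp:
  rows:
    - [[0.012, 0, 0, -0.002, 0], [0.012, 0, 0, -0.006, 0], [0.012, 0, 0, -0.011, 0], [0.012, 0, 0, -0.017, 0], [0.012, 0, 0, -0.023, 0], [0.012, 0, 0, -0.03, 0], [0.012, 0, 0, -0.037, 0], [0.012, 0, 0, -0.044, 0], [0.012, 0, 0, -0.051, 0], [0.012, 0, 0, -0.058, 0], [0.012, 0, 0, -0.065, 0], [0.012, 0, 0, -0.071, 0], [0.012, 0, 0, -0.076, 0], [0.012, 0, 0, -0.08, 0], [0.012, 0, 0, -0.083, 0], [0.012, 0, 0, -0.084, 0], [0.012, 0, 0, -0.084, 0], [0.012, 0, 0, -0.084, 0], [0.012, 0, 0, -0.084, 0], [0.012, 0, 0, -0.084, 0]]

```text
t: 23.92
eef_pos: [0.578, 0.1529, 0.2284]
ee_rot: [3.141, 0.001, -0.283]
force: [0.2, 0.2, -7.9]
width: 0.0159
gripper_force: 55.0
```

Run:
```python
from h import *
s=arm.get_state();print(s['force'],s['moment'],s['eef_pos'])
I=cv2.cvtColor(grab_frame("top"),cv2.COLOR_RGB2BGR);J=cv2.cvtColor(grab_frame("side"),cv2.COLOR_RGB2BGR)
a=cv2.resize(I[130:280,180:340],None,fx=2.4,fy=2.4);b=cv2.resize(J[100:300,230:400],None,fx=2.4,fy=2.4)
o=np.zeros((480,792,3),np.uint8);o[:360,:384]=a;o[:,384:]=b;cv2.imwrite("pics/c6.png",o)
```

```text
[ 0.2422  0.1673 -7.9221] [-0.0165  0.1448  0.03  ] [0.578  0.1529 0.2284]
```

View pics/c6.png

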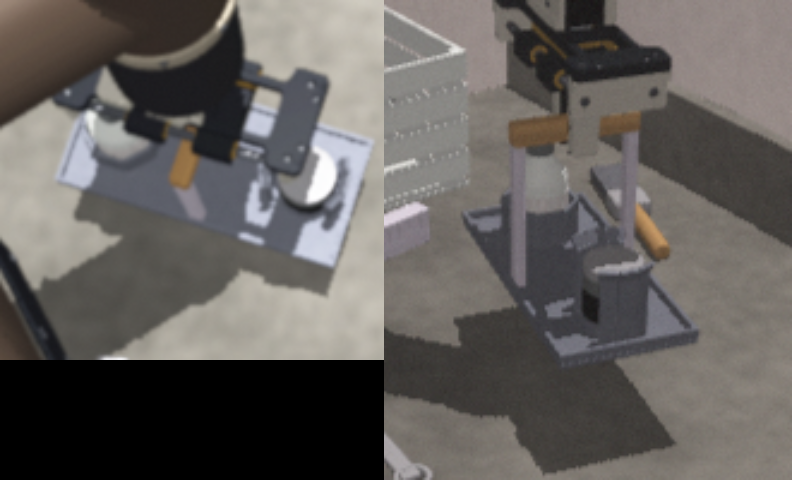

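The caddy hangs level, about 10 cm up, with the stack and bottle in place (disc near (305,180) in the left part of the crop). I'll let it settle for a moment and hand in.

>>> nudge_tcp:
  rows:
    - [[0.012, 0, 0, 0, 0], [0.012, 0, 0, 0, 0], [0.012, 0, 0, 0, 0], [0.012, 0, 0, 0, 0], [0.012, 0, 0, 0, 0], [0.012, 0, 0, 0, 0]]

```text
t: 24.52
eef_pos: [0.5781, 0.1529, 0.2288]
ee_rot: [-3.142, -0.0, -0.283]
force: [-0.4, 0.5, -7.6]
width: 0.0155
gripper_force: 55.0
```

```bash
python3 -c "
from station import arm, ticket, grab_frame, camera_params
print(ticket.job_done())"
```

```text
the job is handed in; nothing more can be done
None
```

I stacked the foot, spacer ring and steel disc in the pocket, lifted the caddy by its handle about 10 cm clear of the counter, and handed the job in at 24.5 s, holding it still and level with the bottle in place; no verdict came back.

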